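# Sort swapped blood tubes into their colour-coded racks

## Task

Four blood tubes stand in racks of the wrong colour. Sort them: put each one into the rack that matches its cap, fully home in the hole beside the tube of that colour that already stands there; those holes are all taken at first, so stand a tube in the grey spare rack on the way. Carry the tubes upright, and never tip one over or lay it down.

Things in the scene. Friction and masses are not known exactly. Their poses are not given: they have to be found in the camera images.
- tube_purple: Capped blood tube with purple cap, loose, in a rack of the wrong colour at the start: 75 mm tall, glass 12 mm in diameter with round bottom and white label, purple cap 15 mm in diameter on its top 18 mm; about 12 g. Origin at the centre of its bottom end, z along the tube up to the cap. (The like tube in the purple rack is not this one.)
- tube_green: Capped blood tube with green cap, loose, in a rack of the wrong colour at the start: 75 mm tall, glass 12 mm in diameter with round bottom and white label, green cap 15 mm in diameter on its top 18 mm; about 12 g. Origin at the centre of its bottom end, z along the tube up to the cap. (The like tube in the green rack is not this one.)
- tube_red: Capped blood tube with red cap, loose, in a rack of the wrong colour at the start: 75 mm tall, glass 12 mm in diameter with round bottom and white label, red cap 15 mm in diameter on its top 18 mm; about 12 g. Origin at the centre of its bottom end, z along the tube up to the cap. (The like tube in the red rack is not this one.)
- tube_blue: Capped blood tube with blue cap, loose, in a rack of the wrong colour at the start: 75 mm tall, glass 12 mm in diameter with round bottom and white label, blue cap 15 mm in diameter on its top 18 mm; about 12 g. Origin at the centre of its bottom end, z along the tube up to the cap. (The like tube in the blue rack is not this one.)
- rack_purple: Purple tube rack (blood count), fixed, 46 x 100 x 46 mm, two 18 mm round holes 44 mm apart along its y. Origin at bench height under the hole that first holds a wrong tube and where the purple capped tube belongs; z up. In the hole at y = +44 mm a purple capped tube, already right, stands loosely. A seated tube's bottom end is at z = 3 mm, its top 33 mm above the rack; it may lean 8 degrees any way.
- rack_green: Green tube rack (chemistry), fixed, 46 x 100 x 46 mm, two 18 mm round holes 44 mm apart along its y. Origin at bench height under the hole that first holds a wrong tube and where the green capped tube belongs; z up. In the hole at y = +44 mm a green capped tube, already right, stands loosely. A seated tube's bottom end is at z = 3 mm, its top 33 mm above the rack; it may lean 8 degrees any way.
- rack_red: Red tube rack (serology), fixed, 46 x 100 x 46 mm, two 18 mm round holes 44 mm apart along its y. Origin at bench height under the hole that first holds a wrong tube and where the red capped tube belongs; z up. In the hole at y = +44 mm a red capped tube, already right, stands loosely. A seated tube's bottom end is at z = 3 mm, its top 33 mm above the rack; it may lean 8 degrees any way.
- rack_blue: Blue tube rack (clotting), fixed, 46 x 100 x 46 mm, two 18 mm round holes 44 mm apart along its y. Origin at bench height under the hole that first holds a wrong tube and where the blue capped tube belongs; z up. In the hole at y = +44 mm a blue capped tube, already right, stands loosely. A seated tube's bottom end is at z = 3 mm, its top 33 mm above the rack; it may lean 8 degrees any way.
- rack_grey: Grey spare tube rack, same make and size, fixed, both holes empty: to stand a tube for the moment. Origin at bench height under one hole, the other at y = +44 mm; z up. In every rack the holes are 42 mm deep wells with 2 mm play round the glass and a funnel mouth 28 mm wide, 5 mm deep; to clear a neighbour tube, grip the cap with the fingers closing along the rack's x, across its row.

How it is judged:
At the end, for the whole second after the job is handed in: Each of the four moved tubes stands in the first hole of the rack of its cap's colour: bottom end within 8 mm of the hole's axis and less than 12 mm above the bench, tilted less than 0.3 rad, at rest and released (horizontal distance between tube_purple and rack_purple below 0.008 m and z of tube_purple in the frame of rack_purple below 0.012 m and angle between each of tube_purple, tube_green, tube_red, tube_blue's own z axis and vertical below 0.3 rad and linear speed of each of tube_purple, tube_green, tube_red, tube_blue below 0.03 m/s and horizontal distance between tube_green and rack_green below 0.008 m and z of tube_green in the frame of rack_green below 0.012 m and horizontal distance between tube_red and rack_red below 0.008 m and z of tube_red in the frame of rack_red below 0.012 m and horizontal distance between tube_blue and rack_blue below 0.008 m and z of tube_blue in the frame of rack_blue below 0.012 m); the robot touches nothing.
It fails at once if the purple capped tube is tipped by more than 45 degrees (angle between tube_purple's own z axis and vertical above 0.785 rad).
It fails at once if the green capped tube is tipped by more than 45 degrees (angle between tube_green's own z axis and vertical above 0.785 rad).
It fails at once if the red capped tube is tipped by more than 45 degrees (angle between tube_red's own z axis and vertical above 0.785 rad).
It fails at once if the blue capped tube is tipped by more than 45 degrees (angle between tube_blue's own z axis and vertical above 0.785 rad).
It also fails if it takes over 115 s, if anything falls off the work surface, if the arm or the gripper's body presses on something with over 40 N, if the wrist force passes 120 N, or if a joint passes its speed limit or range.

## Robot

A 7-joint arm with a two-finger parallel gripper is mounted at the origin on a cart in front of the work surface, level with it; the furniture and walls round the work are solid. World frame = base frame: x ahead of the robot, y to its left, z up, the work surface at z = 0. Lengths are in m, angles in rad, forces in N, time in s.
With the tool pointing down it reaches from about 0.425 to 0.925 m from the base axis. Payload 6.8 kg.
Tool frame: the origin (TCP) lies midway between the tips of the shut fingers; the grasp point (between the pads) lies 19 mm behind it (r.grip_point_offset is the distance from the TCP to the grasp point, in m); z points along the fingers, y is the direction in which the jaws open and shut (so a half turn about z gives the same grasp; the last joint's range is limited). The gripper opens to 85 mm and grips with 20 to 120 N. Pads are 22 mm wide; open, the fingers measure 114 mm over their backs; the gripper's body (76 mm by 85 mm) begins 54 mm behind the grasp point. The pads swing forward as they close: fully open they stand 13 mm farther back than shut.
Start: joints at [1.12, 0.477, 0.022, 1.555, -0.011, 1.109, -0.083], TCP at [0.227, -0.636, 0.231] pointing down, gripper open.
Joint ranges: [-2.96, 2.96], [-0.34, 2.1], [-1.41, 1.46], [0.24, 2.44], [-1.37, 4.51], [0.17, 1.92], [-2.96, 2.96]. Speed limits (rad/s): [2.39, 2.39, 3.14, 3.14, 3.14, 3.14, 3.14].

## Interface

Orientations are given as a rotation vector (axis times angle).
In Python, from bench import r, grab_frame, camera_params gives the robot as it stands.
- The arm moves only by the tool carry_out, never from a script. Its argument "motion" is text: rows parted by semicolons, each of 5 numbers parted by spaces: the closure, from 0 (fully open) to 1 (shut), then the shift along the tool's x, y, z in mm, then the turn about the tool's z in rad. In form: fingers dx dy dz twist; .... A call has exactly 8 rows; each row shifts and turns the commanded pose from where the row before left it, along the tool's axes as they then stand; what a row does not reach is not made up. A row lasts 1/8 s, in which the tool goes at most 62.5 mm and 10.7 degrees, less where a joint would pass 70% of its speed; a pose out of reach is approached as far as the arm can. A call with a gripper value outside its range is refused whole. The fingers move at their own pace and stop on an object; "newtons" is the grip in N (left out, the last holds). Time passes only in rows, so rows that do not move let the fingers close, or fill a call up. It gives the time, the measured TCP pose, the force and the opening at its end, in the units of the state.
- r.get_obs(): the state, without advancing time (a new reading comes with each control period).
- grab_frame(name): name is "side" or "top" or "wrist"; returns the picture (400x640x3 uint8, red, green, blue); there is no depth.
- camera_params(name): a dict with "fx", "fy", "cx", "cy" (pixels), "eye" and "attitude" of the camera in the world. Camera axes: x right, y down, z forward; pixel columns grow to the right and rows downward; lengths in m; the calibration is good to about 2 mm. The wrist camera is an equidistant fisheye: a pixel r from the principal point sees the ray r / f radians off the axis. A picture is of the moment at which its call begins: read the wrist's pose just before it. camera_params takes no time and is no camera call; for the wrist camera it gives the pose at the moment of the call.
- r.hand_in(): hands the job in, once; it reports no verdict.
The state is a dict: "clock": time; "joints": joint angles; "qvel": joint speeds; "tau": joint torques, N m; "tcp_pos": TCP position; "orientation": TCP orientation; "contact_force": force on the tool from outside, world axes, zero at the start; "moment": the same for the moment, N m; "grip_width": finger opening in m.
Only numpy, scipy, OpenCV 4.12 (cv2) and the standard library are available. Lean on these libraries where they do the work, as an engineer would, in place of code of your own. Each camera call takes 0.05 s, during which the arm holds its last target.

## Working session

There is one attempt and no reset: what is moved stays moved. The work goes in short steps, Python scripts to look and compute and a tool call to move; the robot and the scene stay as the last step left them, time stands still between calls to the robot, and variables do not carry over. Pictures are saved under pics/ and viewed, and the job is handed in when it is done.

Besides the shell and the picture viewer there is one more tool, called as name(argument=value, ...), one argument or row to a line, values as JSON. carry_out: Moves the arm, as the interface text tells. Its arguments: {"type":"object","properties":{"motion":{"type":"string"},"newtons":{"type":"number"}},"required":["motion"]}

```bash
ls; mkdir -p pics
python3 - <<'E'
from bench import r, grab_frame, camera_params
import cv2
print(r.get_obs(), r.grip_point_offset)
for n in ["top","side","wrist"]:
    p=camera_params(n); print(n,p)
    cv2.imwrite(f"pics/{n}0.png",grab_frame(n)[:,:,::-1])
E
```

```text
pics
{'clock': 0.0, 'joints': array([ 1.11990509,  0.47781874,  0.02231553,  1.55643876, -0.01150299,
        1.10931094, -0.08310149]), 'qvel': array([ 5.57078817e-05,  4.63059274e-04, -3.29754540e-04,  4.95595754e-04,
       -5.39828112e-04,  4.32589850e-04, -7.73554571e-04]), 'tau': array([-9.75151215e-05, -5.96452260e+01,  1.60803851e+00, -2.81192189e+01,
        1.25045894e-02,  9.47043911e-03,  2.38773123e-05]), 'tcp_pos': array([ 0.22668139, -0.63517108,  0.23031811]), 'orientation': array([-3.09378086e+00, -5.35578998e-01,  6.86044148e-04]), 'contact_force': array([ 0.30339927,  0.62488541, -0.42509802]), 'moment': array([0.03301215, 0.00968896, 0.00930483]), 'grip_width': 0.08562206624460246} 0.0187
top {'fx': 493.75911366060984, 'fy': 493.75911366060984, 'cx': 325.08097903231055, 'cy': 201.52490600001963, 'eye': array([0.37268634, 0.03543853, 0.98183894]), 'attitude': array([-2.18689399,  2.14571328, -0.11271971])}
side {'fx': 406.7846532897101, 'fy': 406.7846532897101, 'cx': 318.42648587821714, 'cy': 197.44106700015053, 'eye': array([ 0.10838779, -0.51739195,  0.53512833]), 'attitude': array([-2.13137974,  0.67313366, -0.30485178])}
wrist {'fx': 309.70691628693146, 'fy': 309.70691628693146, 'cx': 322.43843970396364, 'cy': 198.86686752804852, 'eye': array([ 0.30554273, -0.60764179,  0.37149234]), 'attitude': array([ 2.33687863, -1.64674065, -0.27881857])}
```

View pics/top0.png

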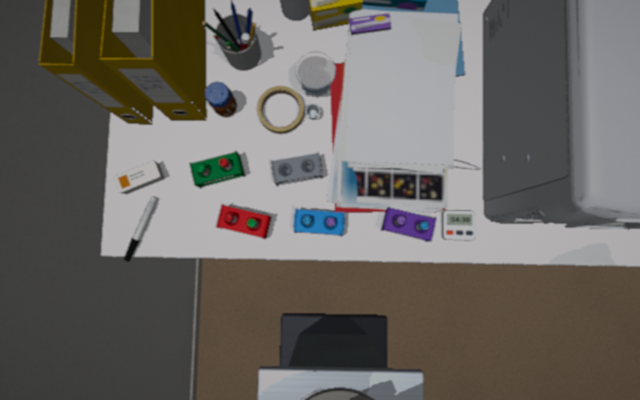

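View pics/side0.png

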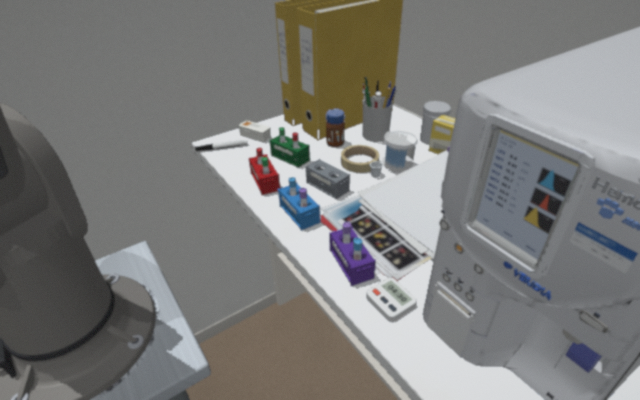

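View pics/wrist0.png

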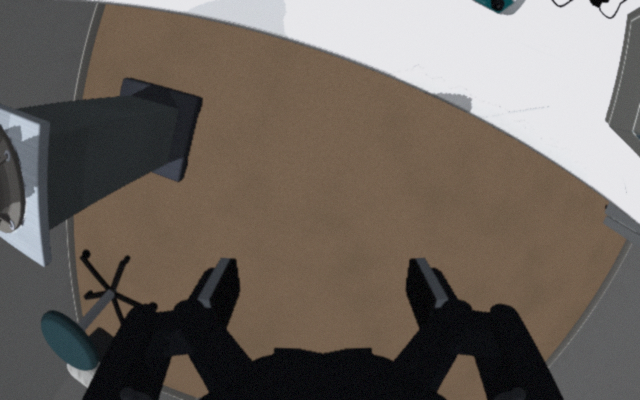

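```bash
cat > h.py <<'E'
import numpy as np, cv2
from scipy.spatial.transform import Rotation as R
from bench import r, grab_frame, camera_params
def plane(P,uv,z):
    d=np.array([(uv[0]-P['cx'])/P['fx'],(uv[1]-P['cy'])/P['fy'],1.])
    d=R.from_rotvec(P['attitude']).apply(d); e=np.array(P['eye'])
    return e+d*(z-e[2])/d[2]
def proj(P,X):
    c=R.from_rotvec(P['attitude']).inv().apply(np.array(X)-P['eye'])
    return np.array([P['fx']*c[0]/c[2]+P['cx'],P['fy']*c[1]/c[2]+P['cy']])
def projf(P,X):
    c=R.from_rotvec(P['attitude']).inv().apply(np.array(X)-P['eye'])
    th=np.arctan2(np.hypot(c[0],c[1]),c[2]); n=np.hypot(c[0],c[1])
    return np.array([P['fx']*th*c[0]/n+P['cx'],P['fy']*th*c[1]/n+P['cy']])
def planef(P,uv,z):
    a=(uv[0]-P['cx'])/P['fx'];b=(uv[1]-P['cy'])/P['fy'];th=np.hypot(a,b)
    d=np.array([np.sin(th)*a/th,np.sin(th)*b/th,np.cos(th)])
    d=R.from_rotvec(P['attitude']).apply(d); e=np.array(P['eye'])
    return e+d*(z-e[2])/d[2]
E
python3 - <<'E'
from h import *
im=cv2.imread('pics/top0.png')
c=im[130:260,170:490]
cv2.imwrite('pics/c0.png',cv2.resize(c[:, :160],None,fx=5,fy=5,interpolation=cv2.INTER_CUBIC)[:600])
cv2.imwrite('pics/c1.png',cv2.resize(c[:,100:260],None,fx=5,fy=5,interpolation=cv2.INTER_CUBIC)[:600])
cv2.imwrite('pics/c2.png',cv2.resize(c[:,160:],None,fx=5,fy=5,interpolation=cv2.INTER_CUBIC)[:600])
P=camera_params('top')
for uv in [(485,215),(640,215),(107,256),(640,266)]: print(uv,plane(P,uv,0))
E
```

```text
(485, 215) [ 0.45574674 -0.28124423  0.        ]
(640, 215) [ 0.461613   -0.59005935  0.        ]
(107, 256) [0.36024033 0.46702393 0.        ]
(640, 266) [ 0.36067997 -0.58520616  0.        ]
```

View pics/c0.png

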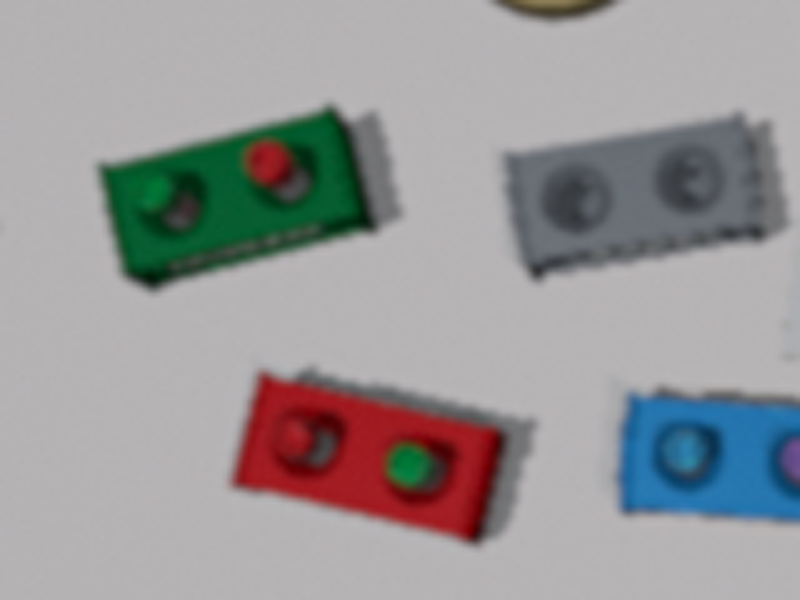

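View pics/c2.png

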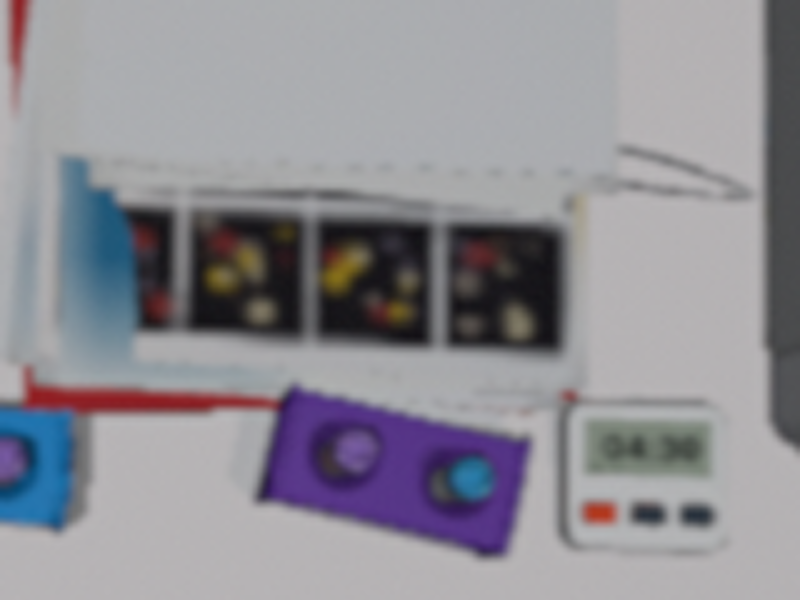

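```bash
cat > fit.py <<'E'
from h import *
from scipy.optimize import minimize
P=camera_params('top')
im=cv2.imread('pics/top0.png')
hsv=cv2.cvtColor(im,cv2.COLOR_BGR2HSV).astype(int)
H,S,V=hsv[...,0],hsv[...,1],hsv[...,2]
rois={'purple':(375,200,442,246),'green':(184,145,250,192),'red':(212,200,276,243),'blue':(288,200,351,240),'grey':(264,148,332,188)}
col={'purple':(S>80)&(H>120)&(H<150),'green':(S>80)&(H>50)&(H<90),'red':(S>80)&((H<10)|(H>170)),'blue':(S>80)&(H>95)&(H<118),
 'grey':(V<150)}
def hull(x,y,a):
    pts=[]
    c,s=np.cos(a),np.sin(a)
    for lx in(-.023,.023):
        for ly in(-.028,.072):
            for z in(0,.046):
                pts.append(proj(P,[x+c*lx-s*ly,y+s*lx+c*ly,z]))
    return cv2.convexHull(np.array(pts,np.float32))[:,0]
out={}
vis=cv2.resize(im,None,fx=4,fy=4,interpolation=cv2.INTER_CUBIC)
for n,(u0,v0,u1,v1) in rois.items():
    m=np.zeros(im.shape[:2],np.uint8); m[v0:v1,u0:u1]=col[n][v0:v1,u0:u1]*255
    m=cv2.morphologyEx(m,cv2.MORPH_CLOSE,np.ones((9,9)))
    mm=cv2.resize(m[v0:v1,u0:u1],None,fx=8,fy=8,interpolation=cv2.INTER_LINEAR)>127
    def cost(p):
        h=hull(*p); h=((h-[u0,v0]+.5)*8)
        k=np.zeros(mm.shape,np.uint8); cv2.fillConvexPoly(k,np.round(h).astype(np.int32),1)
        return np.sum(k.astype(bool)^mm)/64
    uc=np.argwhere(m>0).mean(0)[::-1]
    c=plane(P,uc,.03)
    best=min((minimize(cost,[c[0]+.022*np.sin(a),c[1]-.022*np.cos(a),a],method='Nelder-Mead',options=dict(initial_simplex=np.array([c[0]+.022*np.sin(a),c[1]-.022*np.cos(a),a])+np.array([[0,0,0],[.006,0,0],[0,.006,0],[0,0,.1]]))) for a in(-.25,0,.25)),key=lambda q:q.fun)
    x,y,a=best.x; print(n,best.x.round(4),best.fun, (m>0).sum())
    for l in(0,.044):
        q=[x-np.sin(a)*l,y+np.cos(a)*l,.046]
        ang=np.linspace(0,6.283,30)
        pp=np.array([proj(P,[q[0]+.014*np.cos(t),q[1]+.014*np.sin(t),.046]) for t in ang])
        cv2.polylines(vis,[np.round((pp+.5)*4).astype(int)],True,(255,255,255) if l==0 else (0,255,255),1)
    cv2.polylines(vis,[np.round((hull(x,y,a)+.5)*4).astype(int)],True,(0,0,0),1)
cv2.imwrite('pics/fit.png',vis[140*4:250*4,182*4:182*4+800]);cv2.imwrite('pics/fit2.png',vis[140*4:250*4,280*4:280*4+800])
E
python3 fit.py
```

```text
purple [ 0.4291 -0.1424 -0.178 ] 296.421875 1123
green [0.538  0.2258 0.2   ] 340.265625 1189
red [ 0.4272  0.1721 -0.2253] 176.390625 1173
blue [ 0.433   0.0261 -0.0419] 167.625 1161
grey [0.5418 0.0699 0.1814] 142.421875 1376
```

```bash
ls pics
```

```text
c0.png
c1.png
c2.png
fit.png
fit2.png
side0.png
top0.png
wrist0.png
```

View pics/fit.png

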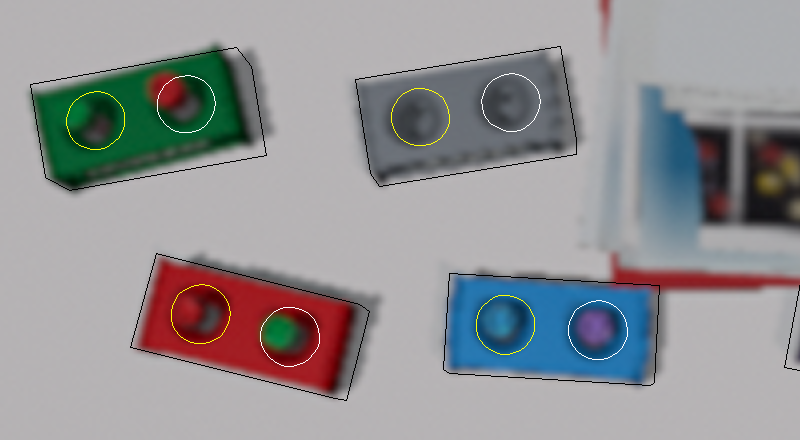

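View pics/fit2.png

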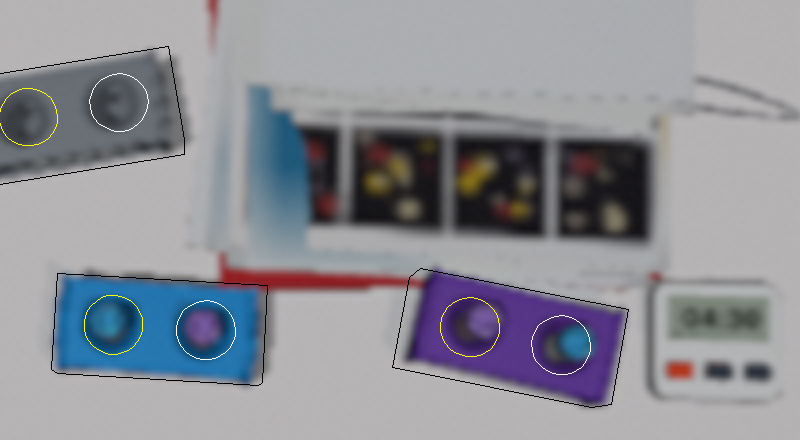

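```bash
cat >> h.py <<'E'
def yaw_tool(o):
    y=R.from_rotvec(o['orientation']).apply([0,1,0]); return np.arctan2(y[1],y[0])
def rows(wps,start=None,f=None):
    """wps: list of (x,y,z,yaw of tool y,fingers)"""
    if start is None:
        o=r.get_obs(); start=(*o['tcp_pos'],yaw_tool(o))
    p=np.array(start,float); out=[]
    for w in wps:
        d=np.array(w[:3])-p[:3]; a=p[3]
        ty=np.array([np.cos(a),np.sin(a),0]); tx=np.array([-np.sin(a),np.cos(a),0])
        tw=-((w[3]-a+np.pi)%(2*np.pi)-np.pi)
        row=[w[4],round(1000*d@tx),round(1000*d@ty),round(-1000*d[2]),round(tw,3)]
        out.append(' '.join('%g'%v for v in row))
        p[:3]+=(tx*row[1]+ty*row[2])/1000; p[2]-=row[3]/1000; p[3]-=row[4]
        if np.linalg.norm(row[1:4])>62.5 or abs(row[4])>.186: print('TOO BIG',row)
    for i in range(0,len(out),8): print('; '.join(out[i:i+8]))
    print('end',p.round(4))
def show():
    o=r.get_obs(); print(o['clock'],o['tcp_pos'].round(4),'yaw',yaw_tool(o).round(4),'F',o['contact_force'].round(1),'w',o['grip_width'].round(4),'j',o['joints'].round(2))
E
python3 - <<'E'
from h import *
show()
W=[]
t0=np.arctan2(-.6352,.2267)
for k in range(1,5): 
    rr=.674-(.674-.437)*k/4; t=t0; W.append((rr*np.cos(t),rr*np.sin(t),.23+.01*k,t,0.5))
for k in range(1,9):
    t=t0+.13*k; W.append((.437*np.cos(t),.437*np.sin(t),.27,t,.5))
W+= [(.437,-.03,.28,0,.5)]
rows(W)
E
```

```text
Traceback (most recent call last):
  File "h.py", line 38, in show
    o=r.get_obs(); print(o['clock'],o['tcp_pos'].round(4),'yaw',yaw_tool(o).round(4),'F',o['contact_force'].round(1),'w',o['grip_width'].round(4),'j',o['joints'].round(2))
                                                                                                                         ^^^^^^^^^^^^^^^^^^^^^
AttributeError: 'float' object has no attribute 'round'
```

```bash
sed -i "s/o\['grip_width'\].round(4)/round(o['grip_width'],4)/" h.py
python3 - <<'E'
from h import *
show()
W=[]
t0=np.arctan2(-.6352,.2267)
for k in range(1,5): 
    rr=.674-(.674-.437)*k/4; t=t0; W.append((rr*np.cos(t),rr*np.sin(t),.23+.01*k,t,0.5))
for k in range(1,10):
    t=t0+.125*k; W.append((.437*np.cos(t),.437*np.sin(t),.27,t,.5))
for k in (1,2,3): W.append((.437,-.04,.27,0,.5)) if k==3 else W.append((.437,-.04-.04*(2-k),.27,-.05*(3-k),.5))
rows(W)
E
```

```text
0.15 [ 0.2268 -0.6353  0.2306] yaw -1.2279 F [ 0.7 -0.5 -0.8] w 0.0856 j [ 1.12  0.48  0.02  1.56 -0.01  1.11 -0.08]
0.5 0 -60 -9 0; 0.5 0 -59 -10 0; 0.5 0 -59 -10 0; 0.5 0 -60 -10 0; 0.5 54 -3 0 -0.125; 0.5 55 -3 0 -0.125; 0.5 54 -4 0 -0.125; 0.5 55 -3 0 -0.125
0.5 54 -3 0 -0.125; 0.5 55 -4 0 -0.125; 0.5 54 -3 0 -0.125; 0.5 55 -4 0 -0.125; 0.5 54 -3 0 -0.125; 0.5 -34 6 0 -0.003; 0.5 40 -4 0 -0.05; 0.5 0 0 0 -0.05
end [ 4.371e-01 -3.950e-02  2.696e-01  1.000e-04]
```

carry_out(
  motion="0.5 0 -60 -9 0; 0.5 0 -59 -10 0; 0.5 0 -59 -10 0; 0.5 0 -60 -10 0; 0.5 54 -3 0 -0.125; 0.5 55 -3 0 -0.125; 0.5 54 -4 0 -0.125; 0.5 55 -3 0 -0.125",
)

```text
clock: 1.15
tcp_pos: [0.3277, -0.2901, 0.2704]
orientation: [2.864, 1.29, 0.0]
contact_force: [0.5, 0.3, -0.4]
grip_width: 0.0427
```

carry_out(
  motion="0.5 54 -3 0 -0.125; 0.5 55 -4 0 -0.125; 0.5 54 -3 0 -0.125; 0.5 55 -4 0 -0.125; 0.5 54 -3 0 -0.125; 0.5 6 0 0 -0.05; 0.5 0 0 0 -0.053; 0.5 0 0 0 0",
)

```text
clock: 2.15
tcp_pos: [0.4351, -0.0405, 0.2701]
orientation: [-2.223, -2.22, 0.001]
contact_force: [0.2, -0.4, -0.7]
grip_width: 0.0429
```

Run:
```python
from h import *
show()
np.save('w1.npy',camera_params('wrist'),allow_pickle=True)
cv2.imwrite("pics/w1.png",grab_frame('wrist')[:,:,::-1])
```

```text
2.15 [ 0.4351 -0.0405  0.2701] yaw -0.0015 F [ 0.2 -0.4 -0.7] w 0.0429 j [ 0.51  0.08 -0.58  2.01  0.05  1.07 -0.09]
```

View pics/w1.png

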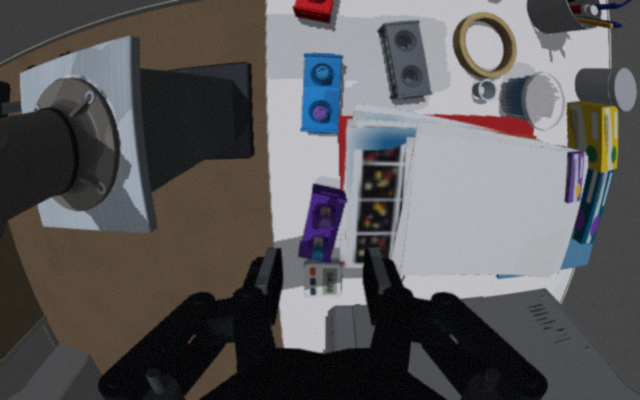

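Run:
```python
from h import *
im=cv2.imread('pics/w1.png')
a=cv2.resize(im[0:145,285:445],None,fx=4,fy=4,interpolation=cv2.INTER_CUBIC)
b=cv2.resize(im[170:290,285:385],None,fx=5,fy=5,interpolation=cv2.INTER_CUBIC)
cv2.imwrite('pics/w1a.png',a);cv2.imwrite('pics/w1b.png',b)
```

```text
(no output)
```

View pics/w1a.png

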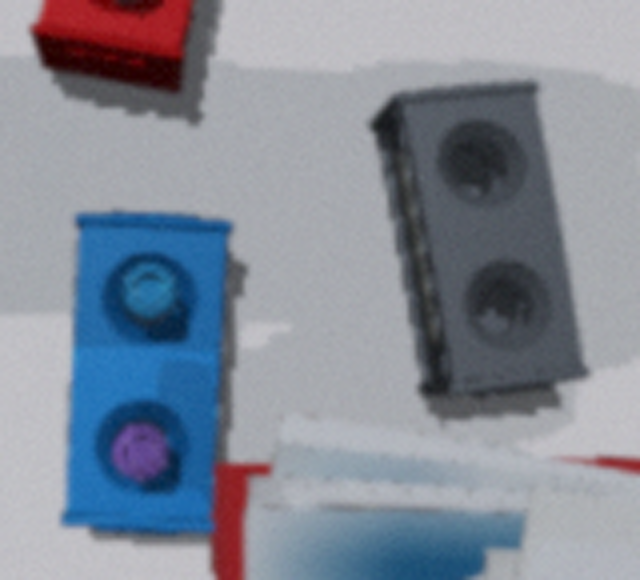

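View pics/w1b.png

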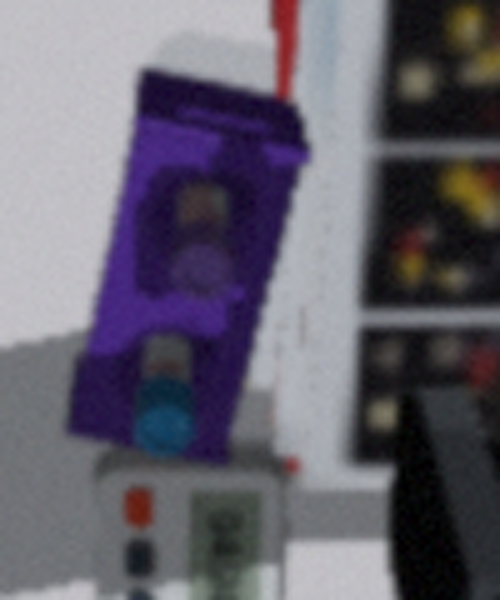

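Run:
```python
from h import *
P=np.load('w1.npy',allow_pickle=True).item()
def pa(x,y): return (x/4-.4+285,y/4-.4)
def pb(x,y): return (x/5-.4+285,y/5-.4+170)
for n,p,z in [('blueB',pa(151,297),.046),('blueP',pa(142,445),.046),('capP',pa(140,451),.078),('grey1',pa(482,162),.046),('grey0',pa(508,305),.046),('purP',pb(188,235),.046),('purcap',pb(202,270),.078),('capBlue',pb(165,425),.078)]:
    print(n,planef(P,p,z).round(4))
Q=camera_params('top')
# top-view crop c0 / c2
def c0(x,y): return (x/5-.4+170,y/5-.4+130)
def c2(x,y): return (x/5-.4+330,y/5-.4+130)
for n,p,z in [('grey1',c0(576,199),.046),('grey0',c0(690,178),.046),('greenG',c0(172,208),.046),('greenR',c0(282,172),.046),('redR',c0(305,443),.046),('redG',c0(418,470),.046),('blueB',c0(688,455),.046),('capRed',c0(266,163),.078),('capGreen',c0(408,466),.078),('purP',c2(346,453),.046),('purB',c2(461,482),.046),('capBlue',c2(474,478),.078)]: print('top',n,plane(Q,p,z).round(4))
```

```text
blueB [0.4346 0.0696 0.046 ]
blueP [0.4319 0.026  0.046 ]
capP [0.4317 0.0258 0.078 ]
grey1 [0.5318 0.1144 0.046 ]
grey0 [0.5401 0.0711 0.046 ]
purP [ 0.4341 -0.1063  0.046 ]
purcap [ 0.4375 -0.1021  0.078 ]
capBlue [ 0.4285 -0.1437  0.078 ]
top grey1 [0.5324 0.1164 0.046 ]
top grey0 [0.5414 0.0728 0.046 ]
top greenG [0.5259 0.2713 0.046 ]
top greenR [0.5407 0.2296 0.046 ]
top redR [0.4366 0.2167 0.046 ]
top redG [0.4271 0.1734 0.046 ]
top blueB [0.4348 0.0711 0.046 ]
top capRed [0.5382 0.2291 0.078 ]
top capGreen [0.4267 0.1724 0.078 ]
top purP [ 0.4388 -0.1027  0.046 ]
top purB [ 0.4287 -0.1463  0.046 ]
top capBlue [ 0.4283 -0.1449  0.078 ]
```

Run:
```python
from h import *
rows([(.432,.026,.22,-.06,.5),(.432,.026,.17,-.06,.5),(.432,.026,.125,-.06,.5),(.432,.026,.085,-.06,.5),(.432,.026,.06,-.06,.5),(.432,.026,.052,-.06,.5)])
```

```text
TOO BIG [0.5, 67, -3, 50, np.float64(0.058)]
0.5 67 -3 50 0.058; 0.5 0 0 50 -0; 0.5 0 0 45 -0; 0.5 0 0 40 -0; 0.5 0 0 25 -0; 0.5 0 0 8 -0
end [ 0.4323  0.0264  0.0521 -0.0605]
```

carry_out(
  motion="0.5 40 -3 30 0.06; 0.5 27 -2 40 0; 0.5 0 0 50 0; 0.5 0 0 45 0; 0.5 0 0 30 0; 0.5 0 0 15 0; 0.5 0 0 8 0; 0.5 0 0 0 0",
  newtons=25,
)

```text
clock: 3.2
tcp_pos: [0.4325, 0.0272, 0.0526]
orientation: [2.287, 2.153, 0.001]
contact_force: [-0.4, -0.9, -1.0]
grip_width: 0.0426
```

Run:
```python
from h import *
show()
np.save('w2.npy',camera_params('wrist'),allow_pickle=True)
cv2.imwrite("pics/w2.png",grab_frame('wrist')[:,:,::-1])
```

```text
3.2 [0.4325 0.0272 0.0526] yaw -0.0605 F [-0.4 -0.9 -1. ] w 0.0426 j [ 0.25  0.42 -0.53  2.23  0.39  0.58 -0.64]
```

View pics/w2.png

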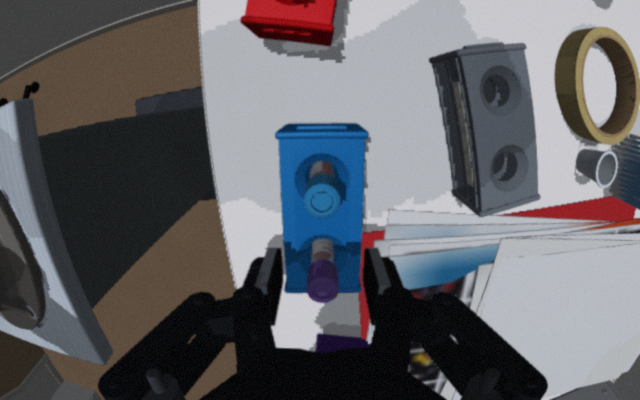

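carry_out(
  motion="1 0 0 0 0; 1 0 0 0 0; 1 0 0 0 0; 1 0 0 -10 0; 1 0 0 -25 0; 1 0 0 -30 0; 1 0 0 -25 0; 1 0 0 0 0",
  newtons=25,
)

```text
clock: 4.25
tcp_pos: [0.4332, 0.0274, 0.1442]
orientation: [2.285, 2.152, 0.004]
contact_force: [-0.3, -1.2, -0.2]
grip_width: 0.0141
```

Run:
```python
from h import *
show()
np.save('w3.npy',camera_params('wrist'),allow_pickle=True)
im=grab_frame('wrist')[:,:,::-1].copy()
cv2.imwrite("pics/w3.png",im)
P=np.load('w2.npy',allow_pickle=True).item()
for uv in[(497,90),(509,165)]: print(planef(P,uv,.046))
P=np.load('w3.npy',allow_pickle=True).item()
```

```text
4.25 [0.4332 0.0274 0.1442] yaw -0.0603 F [-0.3 -1.2 -0.2] w 0.0141 j [ 0.36  0.26 -0.64  2.16  0.22  0.78 -0.48]
[0.52835709 0.11425734 0.046     ]
[0.53853199 0.07352408 0.046     ]
```

View pics/w3.png

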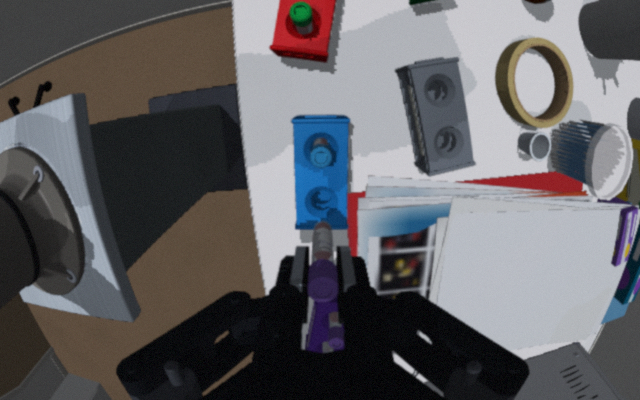

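```bash
cat >> h.py <<'E'
def tubeproj(P,o,dz_bottom=-.0496,a=None):
    t=o['tcp_pos']
    for l in (-.004,0,.004): print(l,'bottom',projf(P,t+[0,l,dz_bottom]).round(1),'captop',projf(P,t+[0,l,dz_bottom+.075]).round(1))
E
python3 - <<'E'
from h import *
P=np.load('w3.npy',allow_pickle=True).item()
tubeproj(P,r.get_obs())
im=cv2.imread('pics/w3.png')
cv2.imwrite('pics/w3a.png',cv2.resize(im[170:370,250:400],None,fx=3,fy=3,interpolation=cv2.INTER_CUBIC))
rows([(.48,.05,.142,.07,1),(.53,.072,.142,.19,1),(.54,.072,.142,.19,1)])
E
```

```text
-0.004 bottom [321.9 229.4] captop [322.2 296.1]
0 bottom [321.5 224. ] captop [321.7 289.2]
0.004 bottom [321.2 218.6] captop [321.1 282.1]
1 26 46 1 -0.13; 1 18 52 0 -0.12; 1 -2 9 0 -0
end [0.5397 0.0717 0.142  0.1896]
```

View pics/w3a.png

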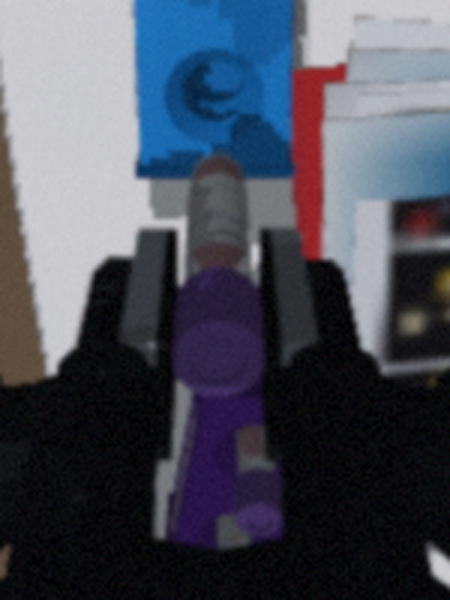

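carry_out(
  motion="1 26 46 0 -0.13; 1 18 52 0 -0.12; 1 -2 10 0 0; 1 0 0 20 0; 1 0 0 20 0; 1 0 0 20 0; 1 0 0 15 0; 1 0 0 0 0",
)

```text
clock: 5.3
tcp_pos: [0.5395, 0.0719, 0.066]
orientation: [-2.0, -2.421, 0.002]
contact_force: [0.0, 0.2, -0.2]
grip_width: 0.0142
```

carry_out(
  motion="1 0 0 9 0; 1 0 0 4 0; 1 0 0 0 0; 0.5 0 0 0 0; 0.5 0 0 0 0; 0.5 0 0 -15 0; 0.5 0 0 -40 0; 0.5 0 0 -40 0",
)

```text
clock: 6.3
tcp_pos: [0.5403, 0.0722, 0.1513]
orientation: [-2.0, -2.422, -0.0]
contact_force: [-0.5, -0.7, 0.1]
grip_width: 0.0424
```

Run:
```python
from h import *
show()
np.save('w4.npy',camera_params('wrist'),allow_pickle=True)
cv2.imwrite("pics/w4.png",grab_frame('wrist')[:,:,::-1])
```

```text
6.3 [0.5403 0.0722 0.1513] yaw 0.1904 F [-0.5 -0.7  0.1] w 0.0424 j [ 0.27  0.44 -0.65  1.91  0.33  0.9  -0.35]
```

View pics/w4.png

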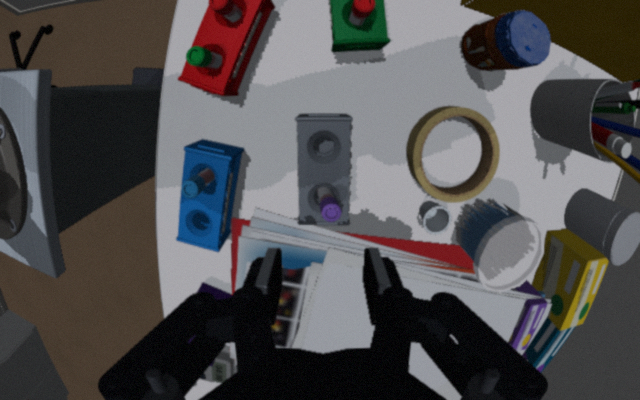

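Run:
```python
from h import *
P=np.load('w4.npy',allow_pickle=True).item()
print('blue0',planef(P,(199,221),.046))
a=np.array([.54,.072,.151,.19]);b=np.array([.428,-.144,.14,-.205])
W=[(*(a+(b-a)*k/5),.5) for k in range(1,6)]
W+=[(b[0],b[1],z,b[3],.5) for z in (.12,.1)]
rows(W)
```

```text
blue0 [0.43326131 0.02890394 0.046     ]
0.5 -39 -34 8 0.08; 0.5 -40 -27 2 0.079; 0.5 -43 -23 2 0.079; 0.5 -44 -21 2 0.079; 0.5 -46 -17 3 0.079; 0.5 0 0 20 -0; 0.5 0 0 20 -0
end [ 0.4275 -0.1443  0.0996 -0.2055]
```

carry_out(
  motion="0.5 -39 -34 0 0.08; 0.5 -40 -27 0 0.08; 0.5 -43 -23 2 0.08; 0.5 -44 -21 2 0.08; 0.5 -46 -17 3 0.08; 0.5 0 0 20 0; 0.5 0 0 20 0; 0.5 0 0 0 0",
)

```text
clock: 7.35
tcp_pos: [0.4235, -0.1452, 0.1021]
orientation: [-2.441, -1.976, 0.001]
contact_force: [-0.6, -0.5, 0.4]
grip_width: 0.0427
```

Run:
```python
from h import *
show()
np.save('w5.npy',camera_params('wrist'),allow_pickle=True)
im=grab_frame('wrist')[:,:,::-1].copy()
cv2.imwrite("pics/w5.png",im)
```

```text
7.35 [ 0.4235 -0.1452  0.1021] yaw -0.2099 F [-0.6 -0.5  0.4] w 0.0427 j [ 0.63  0.34 -0.51  2.17  0.26  0.69 -0.26]
```

View pics/w5.png

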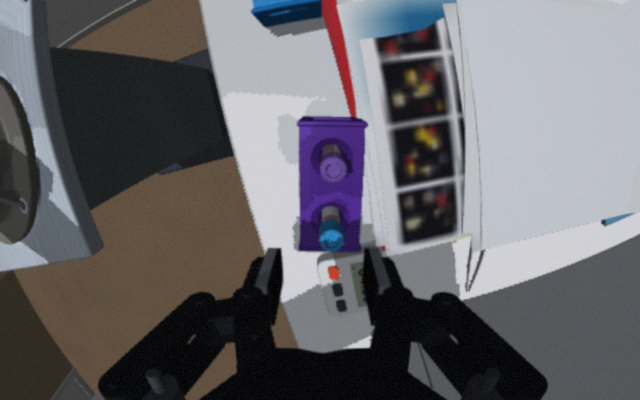

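Run:
```python
from h import *
P=np.load('w5.npy',allow_pickle=True).item()
im=cv2.imread('pics/w5.png')
cv2.imwrite('pics/w5a.png',cv2.resize(im[105:265,270:400],None,fx=4,fy=4,interpolation=cv2.INTER_CUBIC)[:600])
for uv,z in [((332,242),.078),((334,171),.078),((332,155),.046),((331,219),.046)]: print(uv,z,planef(P,uv,z).round(4))
```

```text
(332, 242) 0.078 [ 0.4286 -0.1467  0.078 ]
(334, 171) 0.078 [ 0.4383 -0.1044  0.078 ]
(332, 155) 0.046 [ 0.4386 -0.1016  0.046 ]
(331, 219) 0.046 [ 0.429  -0.1452  0.046 ]
```

View pics/w5a.png

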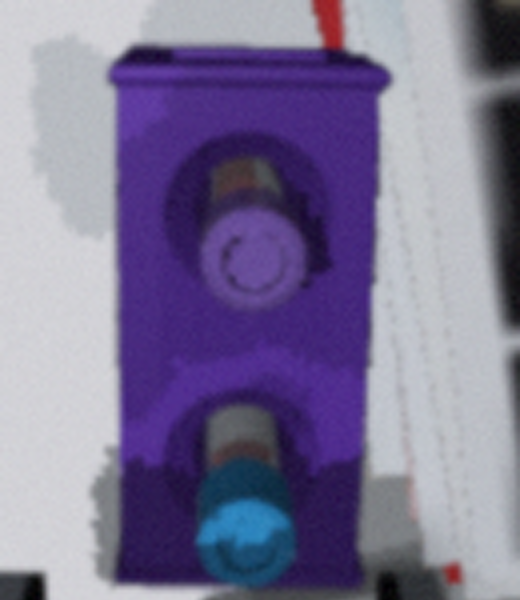

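carry_out(
  motion="0.5 0 5 10 0; 0.5 0 0 15 0; 0.5 0 0 15 0; 0.5 0 0 10 0; 1 0 0 0 0; 1 0 0 0 0; 1 0 0 0 0; 1 0 0 0 0",
)

```text
clock: 8.4
tcp_pos: [0.4293, -0.1466, 0.0526]
orientation: [2.442, 1.976, 0.0]
contact_force: [-0.2, 1.0, -0.0]
grip_width: 0.0136
```

Run:
```python
from h import *
a=np.array([.4293,-.1466,.0526,-.2099]);b=np.array([.4325,.027,.1476,-.06])
W=[(a[0],a[1],z,a[3],1) for z in (.0626,.0876,.1176,.1476)]
a[2]=.1476
W+=[(*(a+(b-a)*k/4),1) for k in range(1,5)]
rows(W,start=(.4293,-.1466,.0526,-.2099))
```

```text
1 0 0 -10 -0; 1 0 0 -25 -0; 1 0 0 -30 -0; 1 0 0 -30 -0; 1 43 -8 0 -0.037; 1 43 -7 0 -0.038; 1 43 -5 0 -0.037; 1 43 -3 0 -0.038
end [ 0.433   0.0271  0.1476 -0.0599]
```

carry_out(
  motion="1 0 0 -10 0; 1 0 0 -25 0; 1 0 0 -30 0; 1 0 0 -30 0; 1 43 -8 0 -0.037; 1 43 -7 0 -0.038; 1 43 -5 0 -0.037; 1 43 -4 0 -0.038",
)

```text
clock: 9.4
tcp_pos: [0.4318, 0.0286, 0.1482]
orientation: [2.285, 2.154, 0.001]
contact_force: [0.6, -0.6, -1.7]
grip_width: 0.0144
```

Run:
```python
from h import *
show()
P=camera_params('wrist');o=r.get_obs()
im=grab_frame('wrist')[:,:,::-1].copy()
tubeproj(P,o)
cv2.imwrite("pics/w6.png",cv2.resize(im[150:350,220:420],None,fx=3,fy=3,interpolation=cv2.INTER_CUBIC))
```

```text
9.4 [0.4318 0.0286 0.1482] yaw -0.059 F [ 0.6 -0.6 -1.7] w 0.0144 j [ 0.39  0.26 -0.67  2.16  0.23  0.79 -0.49]
-0.004 bottom [323.3 229.7] captop [323.8 297.1]
0 bottom [322.9 224.3] captop [323.3 290.2]
0.004 bottom [322.6 218.8] captop [322.8 283. ]
```

View pics/w6.png

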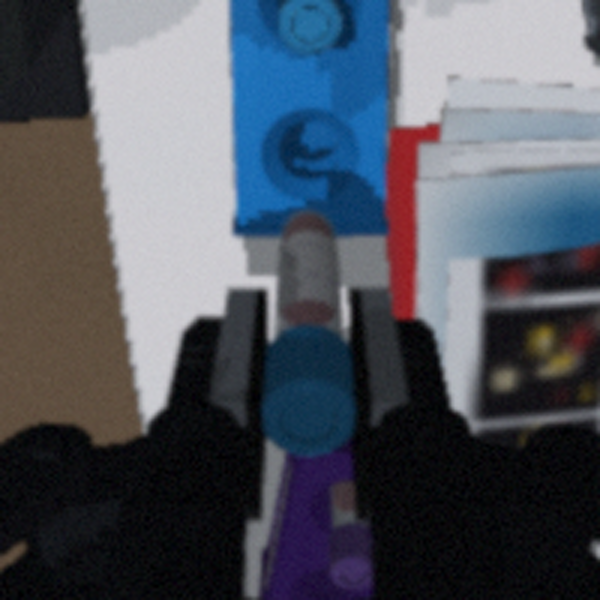

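carry_out(
  motion="1 -1 0 15 0; 1 0 0 20 0; 1 0 0 20 0; 1 0 0 20 0; 1 0 0 12 0; 1 0 0 8 0; 1 0 0 0 0; 1 0 0 0 0",
)

```text
clock: 10.45
tcp_pos: [0.432, 0.0261, 0.0525]
orientation: [2.287, 2.153, 0.001]
contact_force: [-0.7, 0.2, -0.2]
grip_width: 0.0144
```

Seated height, no force. Release, rise, then head to grey0.

Run:
```python
from h import *
a=np.array([.432,.0261,.1425,-.06]);b=np.array([.5403,.0722,.1425,.19])
rows([(*(a+(b-a)*k/2),.5) for k in (1,2)],start=a)
```

```text
0.5 26 53 0 -0.125; 0.5 20 55 0 -0.125
end [0.54   0.0724 0.1425 0.19  ]
```

carry_out(
  motion="0.5 0 0 0 0; 0.5 0 0 0 0; 0.5 0 0 -10 0; 0.5 0 0 -30 0; 0.5 0 0 -30 0; 0.5 0 0 -20 0; 0.5 0 0 0 0; 0.5 0 0 0 0",
)

```text
clock: 11.45
tcp_pos: [0.4313, 0.0261, 0.142]
orientation: [-2.287, -2.154, 0.001]
contact_force: [-0.1, -0.4, 0.9]
grip_width: 0.0425
```

Run:
```python
from h import *
show()
P=camera_params('wrist')
im=grab_frame('wrist')[:,:,::-1].copy()
np.save('w7.npy',P,allow_pickle=True)
cv2.imwrite("pics/w7.png",im)
```

```text
11.45 [0.4313 0.0261 0.142 ] yaw -0.0602 F [-0.1 -0.4  0.9] w 0.0425 j [ 0.4   0.27 -0.68  2.16  0.24  0.78 -0.49]
```

View pics/w7.png

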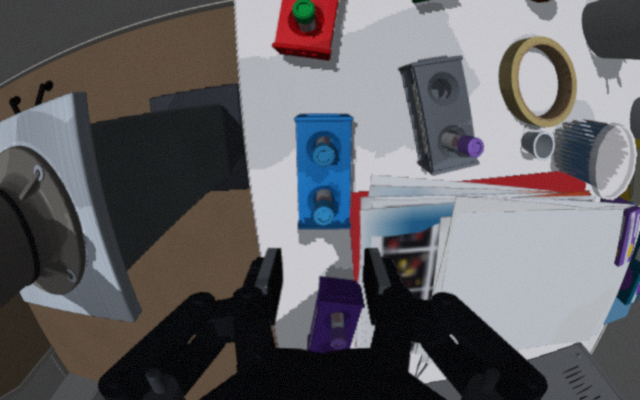

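Run:
```python
from h import *
P=np.load('w7.npy',allow_pickle=True).item()
print(planef(P,(472,147),.078), planef(P,(324,214),.078))
```

```text
[0.54190615 0.07227595 0.078     ] [0.43210743 0.02777064 0.078     ]
```

carry_out(
  motion="0.5 26 53 0 -0.125; 0.5 20 55 0 -0.125; 0.5 0 1 20 0; 0.5 0 0 25 0; 0.5 0 0 25 0; 0.5 0 0 12 0; 0.5 0 0 7 0; 0.5 0 0 0 0",
)

```text
clock: 12.5
tcp_pos: [0.5405, 0.0728, 0.0532]
orientation: [-2.001, -2.422, 0.001]
contact_force: [-0.3, 0.5, 0.9]
grip_width: 0.0427
```

Run:
```python
from h import *
show()
im=grab_frame('wrist')[:,:,::-1].copy()
cv2.imwrite("pics/w8.png",im)
```

```text
12.5 [0.5405 0.0728 0.0532] yaw 0.1899 F [-0.3  0.5  0.9] w 0.0427 j [ 0.23  0.58 -0.61  1.97  0.48  0.74 -0.48]
```

View pics/w8.png

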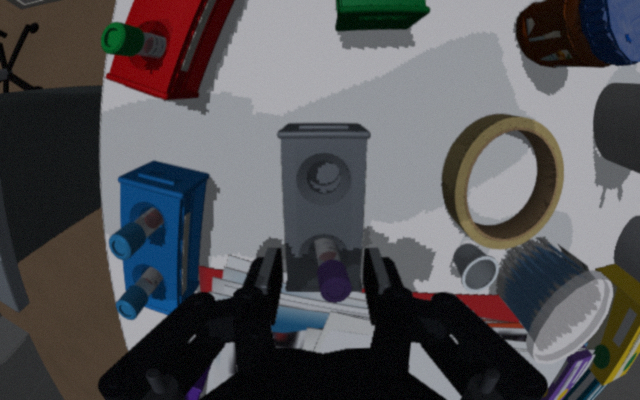

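Run:
```python
from h import *
a=np.array([.5405,.0728,.1502,.19]);b=np.array([.429,-.1463,.1502,-.21])
rows([(*(a+(b-a)*k/5),1) for k in (1,2,3,4,5)],start=a)
```

```text
1 -39 -30 0 0.08; 1 -41 -27 0 0.08; 1 -43 -24 0 0.08; 1 -45 -20 0 0.08; 1 -46 -16 0 0.08
end [ 0.4293 -0.1461  0.1502 -0.21  ]
```

carry_out(
  motion="1 0 0 0 0; 1 0 0 0 0; 1 0 0 0 0; 1 0 0 -12 0; 1 0 0 -25 0; 1 0 0 -30 0; 1 0 0 -30 0; 1 0 0 0 0",
)

```text
clock: 13.55
tcp_pos: [0.5422, 0.0733, 0.1531]
orientation: [1.999, 2.419, 0.005]
contact_force: [-0.0, 0.4, -0.4]
grip_width: 0.0142
```

carry_out(
  motion="1 -39 -30 0 0.08; 1 -41 -27 0 0.08; 1 -43 -24 0 0.08; 1 -45 -20 0 0.08; 1 -46 -16 0 0.08; 1 0 0 0 0; 1 0 0 0 0; 1 0 0 0 0",
)

```text
clock: 14.55
tcp_pos: [0.4301, -0.1447, 0.1502]
orientation: [-2.439, -1.979, -0.001]
contact_force: [1.1, 0.1, -0.0]
grip_width: 0.0142
```

Run:
```python
from h import *
show()
P=camera_params('wrist');o=r.get_obs()
im=grab_frame('wrist')[:,:,::-1].copy()
tubeproj(P,o)
cv2.imwrite("pics/w9.png",cv2.resize(im[150:350,220:420],None,fx=3,fy=3,interpolation=cv2.INTER_CUBIC))
```

```text
14.55 [ 0.4301 -0.1447  0.1502] yaw -0.2074 F [ 1.1  0.1 -0. ] w 0.0142 j [ 0.7   0.28 -0.59  2.11  0.21  0.81 -0.22]
-0.004 bottom [324.2 229.6] captop [324.9 296.8]
0 bottom [323.  224.3] captop [323.2 290. ]
0.004 bottom [321.7 218.9] captop [321.3 283. ]
```

View pics/w9.png

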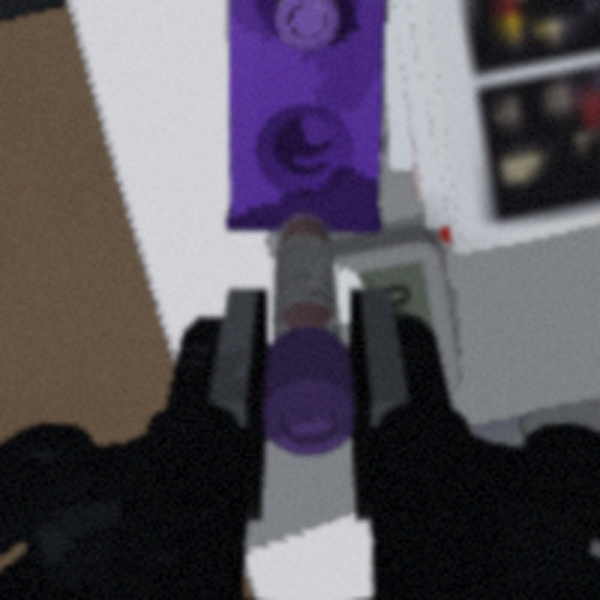

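Run:
```python
from h import *
P=camera_params('wrist')
print(planef(P,(305/3-.33+220,148/3-.33+150),.046))
```

```text
[ 0.42863078 -0.14530453  0.046     ]
```

carry_out(
  motion="1 -1 -1 15 0; 1 0 0 20 0; 1 0 0 20 0; 1 0 0 20 0; 1 0 0 13 0; 1 0 0 9 0; 1 0 0 0 0; 1 0 0 0 0",
)

```text
clock: 15.6
tcp_pos: [0.4284, -0.1466, 0.0533]
orientation: [-2.442, -1.977, 0.0]
contact_force: [0.4, 0.5, 1.4]
grip_width: 0.0142
```

carry_out(
  motion="0.5 0 0 0 0; 0.5 0 0 0 0; 0.5 0 0 -10 0; 0.5 0 0 -30 0; 0.5 0 0 -40 0; 0.5 0 0 -40 0; 0.5 45 -8 0 -0.04; 0.5 45 -8 0 -0.04",
)

```text
clock: 16.6
tcp_pos: [0.4302, -0.0548, 0.1747]
orientation: [2.36, 2.07, 0.002]
contact_force: [1.3, 0.0, -0.7]
grip_width: 0.0426
```

Run:
```python
from h import *
show()
o=r.get_obs()
a=np.array([*o['tcp_pos'],yaw_tool(o)]);b=np.array([.427,.10,.17,-.15])
a0=a
rows([(*(a+(b-a)*k/4),.5) for k in (1,2,3,4)])
cv2.imwrite("pics/t2.png",grab_frame('top')[:,:,::-1][130:260,170:490].repeat(2,0).repeat(2,1))
```

```text
16.6 [ 0.4302 -0.0548  0.1747] yaw -0.1307 F [ 1.3  0.  -0.7] w 0.0426 j [ 0.6   0.21 -0.69  2.13  0.18  0.85 -0.32]
0.5 38 -6 1 0.005; 0.5 38 -6 1 0.005; 0.5 39 -6 2 0.004; 0.5 38 -6 1 0.005
end [ 0.4275  0.1001  0.1697 -0.1497]
```

View pics/t2.png

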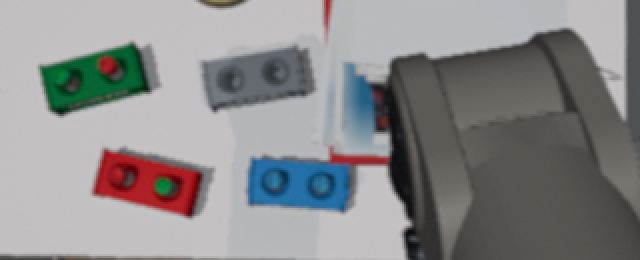

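Blue rack holds two blue tubes. On to the red/green side.

carry_out(
  motion="0.5 38 -6 1 0.01; 0.5 38 -6 1 0.02; 0.5 39 -6 1 0.02; 0.5 38 -6 1 0.02; 0.5 0 0 0 0; 0.5 0 0 0 0; 0.5 0 0 0 0; 0.5 0 0 0 0",
)

```text
clock: 17.65
tcp_pos: [0.4292, 0.0983, 0.1693]
orientation: [2.434, 1.986, -0.001]
contact_force: [-0.9, -0.5, 0.4]
grip_width: 0.0427
```

Run:
```python
from h import *
show()
P=camera_params('wrist')
im=grab_frame('wrist')[:,:,::-1].copy()
np.save('w10.npy',P,allow_pickle=True)
cv2.imwrite("pics/w10.png",im)
```

```text
17.65 [0.4292 0.0983 0.1693] yaw -0.2018 F [-0.9 -0.5  0.4] w 0.0427 j [ 0.31  0.25 -0.76  2.12  0.23  0.85 -0.79]
```

View pics/w10.png

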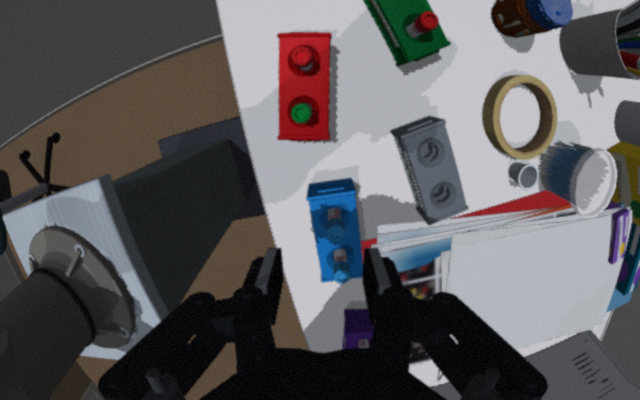

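Run:
```python
from h import *
P=np.load('w10.npy',allow_pickle=True).item()
im=cv2.imread('pics/w10.png')
cv2.imwrite('pics/w10a.png',cv2.resize(im[0:145,270:470],None,fx=4,fy=4,interpolation=cv2.INTER_CUBIC))
```

```text
(no output)
```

View pics/w10a.png

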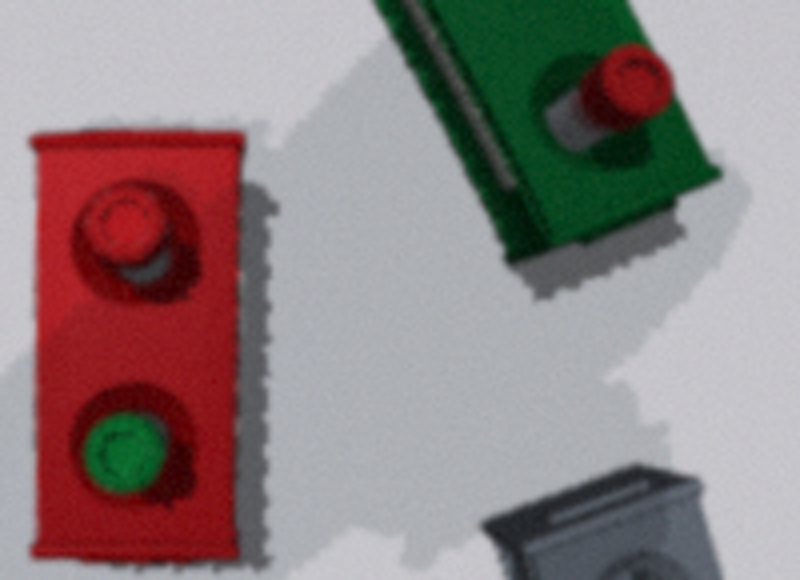

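Run:
```python
from h import *
P=np.load('w10.npy',allow_pickle=True).item()
f=lambda x,y:(x/4-.38+270,y/4-.38)
for n,p,z in [('redR',f(137,241),.046),('red0',f(134,443),.046),('capG',f(125,453),.078),('green0',f(591,112),.046),('capR',f(638,80),.078),('grey1',(430,151),.046),('grey0',(441,192),.046)]: print(n,planef(P,p,z).round(4))
rows([(.427,.14,.14,-.22,.5),(.427,.173,.11,-.22,.5),(.427,.173,.07,-.22,.5)])
```

```text
redR [0.4368 0.2141 0.046 ]
red0 [0.4273 0.1719 0.046 ]
capG [0.4275 0.1714 0.078 ]
green0 [0.5382 0.2269 0.046 ]
capR [0.538 0.227 0.078]
grey1 [0.5312 0.1164 0.046 ]
grey0 [0.5382 0.0755 0.046 ]
0.5 40 -11 29 0.018; 0.5 32 -7 30 0; 0.5 0 0 40 0
end [ 0.4266  0.1727  0.0703 -0.2195]
```

carry_out(
  motion="0.5 40 -11 29 0.018; 0.5 31 -7 30 0; 0.5 0 0 30 0; 0.5 0 0 15 0; 0.5 0 0 12 0; 0.5 0 0 0 0; 0.5 0 0 0 0; 0.5 0 0 0 0",
)

```text
clock: 18.7
tcp_pos: [0.4269, 0.1726, 0.054]
orientation: [2.45, 1.966, 0.002]
contact_force: [-0.1, -0.0, -1.0]
grip_width: 0.0426
```

Run:
```python
from h import *
show()
im=grab_frame('wrist')[:,:,::-1].copy()
cv2.imwrite("pics/w11.png",im)
```

```text
18.7 [0.4269 0.1726 0.054 ] yaw -0.2185 F [-0.1 -0.  -1. ] w 0.0426 j [ 0.02  0.48 -0.65  2.16  0.49  0.64 -1.19]
```

View pics/w11.png

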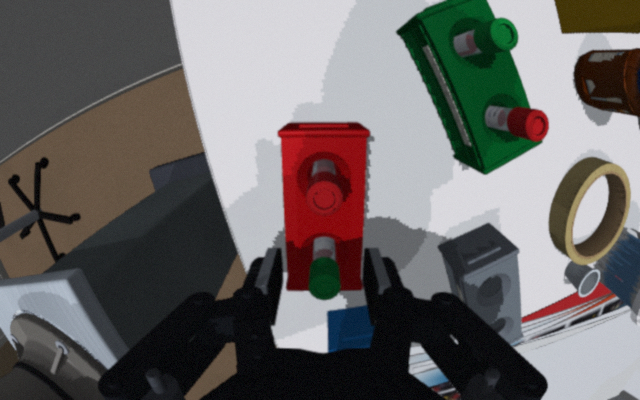

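carry_out(
  motion="1 0 0 1 0; 1 0 0 0 0; 1 0 0 0 0; 1 0 0 -12 0; 1 0 0 -25 0; 1 0 0 -30 0; 1 0 0 -28 0; 1 0 0 0 0",
)

```text
clock: 19.75
tcp_pos: [0.4276, 0.1733, 0.1497]
orientation: [2.449, 1.965, 0.007]
contact_force: [-0.1, 0.7, -0.3]
grip_width: 0.0143
```

Run:
```python
from h import *
show()
o=r.get_obs()
a=np.array([*o['tcp_pos'],yaw_tool(o)]);b=np.array([.5403,.0725,.1475,.19])
rows([(*(a+(b-a)*k/4),1) for k in (1,2,3,4)])
```

```text
19.75 [0.4276 0.1733 0.1497] yaw -0.2182 F [-0.1  0.7 -0.3] w 0.0143 j [ 0.14  0.32 -0.77  2.09  0.31  0.83 -1.03]
1 -19 33 1 -0.102; 1 -21 31 0 -0.102; 1 -25 28 1 -0.102; 1 -28 26 0 -0.102
end [0.54   0.0722 0.1477 0.1898]
```

carry_out(
  motion="1 -19 33 0 -0.102; 1 -21 31 0 -0.102; 1 -25 28 0 -0.102; 1 -28 26 0 -0.102; 1 0 0 0 0; 1 0 0 0 0; 1 0 0 0 0; 1 0 0 0 0",
)

```text
clock: 20.75
tcp_pos: [0.5381, 0.0722, 0.1474]
orientation: [1.999, 2.423, -0.0]
contact_force: [0.3, -0.3, -0.1]
grip_width: 0.0142
```

Run:
```python
from h import *
show()
P=camera_params('wrist');o=r.get_obs()
im=grab_frame('wrist')[:,:,::-1].copy()
np.save('w12.npy',P,allow_pickle=True)
tubeproj(P,o)
cv2.imwrite("pics/w12.png",cv2.resize(im[150:350,220:420],None,fx=3,fy=3,interpolation=cv2.INTER_CUBIC))
```

```text
20.75 [0.5381 0.0722 0.1474] yaw 0.1914 F [ 0.3 -0.3 -0.1] w 0.0142 j [ 0.36  0.47 -0.77  1.91  0.41  0.92 -0.42]
-0.004 bottom [322.  229.8] captop [321.8 297.2]
0 bottom [323.1 224.5] captop [323.4 290.4]
0.004 bottom [324.3 219.1] captop [325.1 283.4]
```

View pics/w12.png

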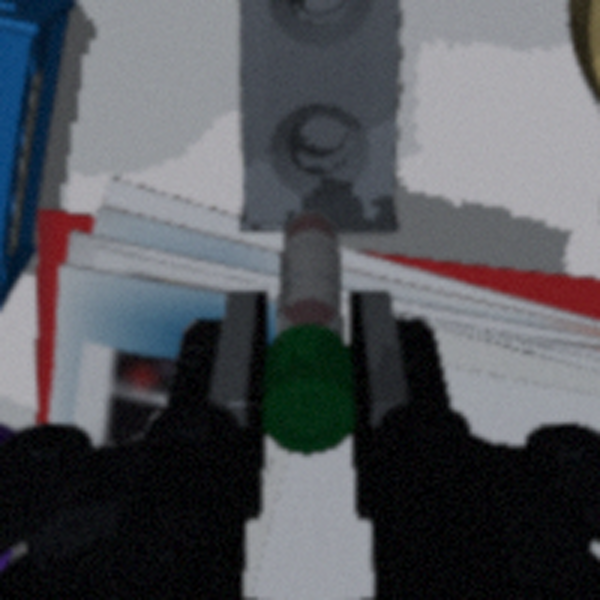

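carry_out(
  motion="1 0 2 15 0; 1 0 0 20 0; 1 0 0 20 0; 1 0 0 20 0; 1 0 0 12 0; 1 0 0 7 0; 1 0 0 0 0; 1 0 0 0 0",
)

```text
clock: 21.8
tcp_pos: [0.5411, 0.0719, 0.0538]
orientation: [2.0, 2.422, 0.001]
contact_force: [0.3, 0.0, -0.3]
grip_width: 0.0139
```

Release and rise; next toward the red tube in the green rack.

Run:
```python
from h import *
a=np.array([.5411,.0719,.1438,.19]);b=np.array([.5385,.2275,.1438,.21])
rows([(*(a+(b-a)*k/3),.5) for k in (1,2,3)],start=a)
```

```text
0.5 51 9 0 -0.007; 0.5 51 9 0 -0.006; 0.5 51 10 0 -0.007
end [0.5387 0.2274 0.1438 0.21  ]
```

carry_out(
  motion="0.5 0 0 0 0; 0.5 0 0 0 0; 0.5 0 0 -10 0; 0.5 0 0 -35 0; 0.5 0 0 -45 0; 0.5 51 9 0 -0.007; 0.5 0 0 0 0; 0.5 0 0 0 0",
)

```text
clock: 22.8
tcp_pos: [0.5397, 0.1234, 0.1436]
orientation: [1.991, 2.43, -0.001]
contact_force: [0.2, -0.4, 0.1]
grip_width: 0.0428
```

Run:
```python
from h import *
show()
P=camera_params('wrist');o=r.get_obs()
im=grab_frame('wrist')[:,:,::-1].copy()
np.save('w13.npy',P,allow_pickle=True)
cv2.imwrite("pics/w13.png",im)
```

```text
22.8 [0.5397 0.1234 0.1436] yaw 0.1977 F [ 0.2 -0.4  0.1] w 0.0428 j [ 0.27  0.5  -0.78  1.89  0.43  0.93 -0.52]
```

View pics/w13.png

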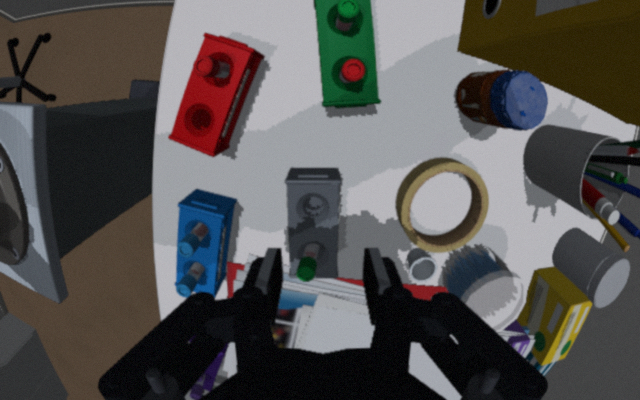

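Run:
```python
from h import *
P=np.load('w13.npy',allow_pickle=True).item()
im=cv2.imread('pics/w13.png')
cv2.imwrite('pics/w13a.png',cv2.resize(im[0:120,300:400],None,fx=5,fy=5,interpolation=cv2.INTER_CUBIC))
for n,p,z in [('capR',(354,69),.078),('capG',(348,9),.078),('red0',(200,119),.046)]: print(n,planef(P,p,z).round(4))
```

```text
capR [0.5394 0.2276 0.078 ]
capG [0.5274 0.2676 0.078 ]
red0 [0.4291 0.1722 0.046 ]
```

View pics/w13a.png

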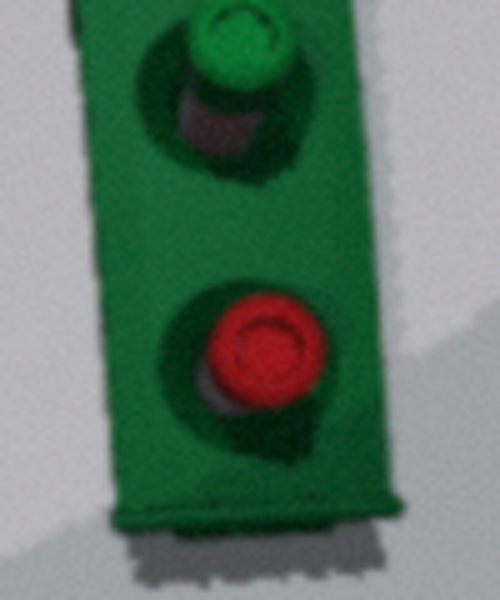

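Run:
```python
from h import *
P=np.load('w13.npy',allow_pickle=True).item()
for n,p in [('g0',(349,73)),('gG',(344.8,17.6))]: print(n,planef(P,p,.046).round(4))
a=planef(P,(300+85/5,0+0),.046);b=planef(P,(300+118/5,480/5),.046);d=a-b;print(np.arctan2(-d[0],d[1]))
a=planef(P,(300+350/5,0+0),.046);b=planef(P,(300+388/5,480/5),.046);d=a-b;print(np.arctan2(-d[0],d[1]))
rows([(.5385,.175,.13,.26,.5),(.5385,.2265,.11,.26,.5)])
```

```text
g0 [0.5389 0.2272 0.046 ]
gG [0.5271 0.2697 0.046 ]
0.26258345404846456
0.27497494602705574
0.5 52 9 13 -0.064; 0.5 49 13 20 0
end [0.5384 0.2261 0.1103 0.2605]
```

carry_out(
  motion="0.5 52 9 13 -0.07; 0.5 49 13 20 0; 0.5 1 0 20 0; 0.5 0 0 20 0; 0.5 0 0 10 0; 0.5 0 0 7 0; 0.5 0 0 0 0; 0.5 0 0 0 0",
)

```text
clock: 23.85
tcp_pos: [0.5383, 0.228, 0.0539]
orientation: [1.906, 2.497, 0.001]
contact_force: [0.2, 0.0, 0.5]
grip_width: 0.0427
```

Run:
```python
from h import *
show()
im=grab_frame('wrist')[:,:,::-1].copy()
cv2.imwrite("pics/w14.png",im)
```

```text
23.85 [0.5383 0.228  0.0539] yaw 0.2666 F [0.2 0.  0.5] w 0.0427 j [ 0.02  0.66 -0.71  1.87  0.58  0.82 -0.72]
```

View pics/w14.png

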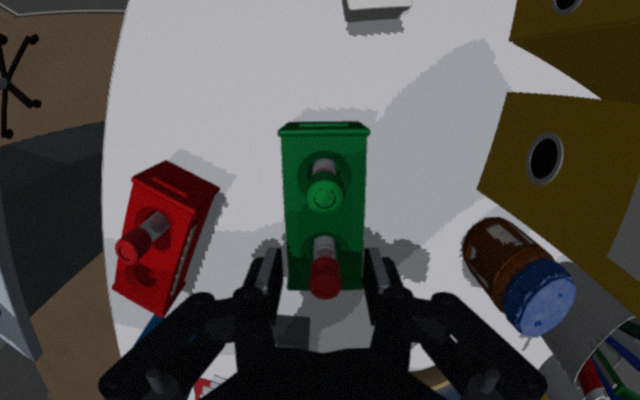

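carry_out(
  motion="1 0 0 1 0; 1 0 0 0 0; 1 0 0 0 0; 1 0 0 -12 0; 1 0 0 -25 0; 1 0 0 -30 0; 1 0 0 -28 0; 1 0 0 0 0",
)

```text
clock: 24.9
tcp_pos: [0.5393, 0.2291, 0.1502]
orientation: [1.905, 2.495, 0.007]
contact_force: [0.5, 0.4, -0.6]
grip_width: 0.0143
```

Run:
```python
from h import *
show()
o=r.get_obs()
a=np.array([*o['tcp_pos'],yaw_tool(o)]);b=np.array([.4273,.1725,.148,-.22])
rows([(*(a+(b-a)*k/4),1) for k in (1,2,3,4)])
```

```text
24.9 [0.5393 0.2291 0.1502] yaw 0.2669 F [ 0.5  0.4 -0.6] w 0.0143 j [ 0.09  0.54 -0.79  1.81  0.46  0.98 -0.63]
1 -6 -31 1 0.122; 1 -10 -29 0 0.121; 1 -14 -29 1 0.122; 1 -16 -26 0 0.122
end [ 0.4276  0.173   0.1482 -0.2201]
```

carry_out(
  motion="1 -6 -31 0 0.122; 1 -10 -29 0 0.121; 1 -14 -29 0 0.122; 1 -16 -26 0 0.122; 1 0 0 0 0; 1 0 0 0 0; 1 0 0 0 0; 1 0 0 0 0",
)

```text
clock: 25.9
tcp_pos: [0.4267, 0.1723, 0.1472]
orientation: [-2.451, -1.964, -0.0]
contact_force: [-0.8, -0.1, -0.4]
grip_width: 0.0138
```

Run:
```python
from h import *
show()
P=camera_params('wrist');o=r.get_obs()
im=grab_frame('wrist')[:,:,::-1].copy()
tubeproj(P,o)
cv2.imwrite("pics/w15.png",cv2.resize(im[150:350,220:420],None,fx=3,fy=3,interpolation=cv2.INTER_CUBIC))
```

```text
25.9 [0.4267 0.1723 0.1472] yaw -0.2196 F [-0.8 -0.1 -0.4] w 0.0138 j [ 0.13  0.33 -0.76  2.1   0.3   0.83 -1.02]
-0.004 bottom [324.3 229.6] captop [325.1 296.8]
0 bottom [323.  224.3] captop [323.2 290. ]
0.004 bottom [321.7 218.9] captop [321.2 283. ]
```

View pics/w15.png

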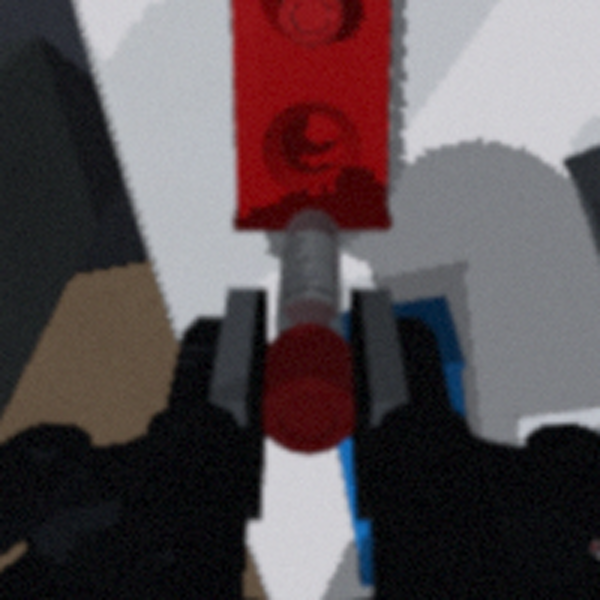

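carry_out(
  motion="1 0 0 15 0; 1 0 0 20 0; 1 0 0 20 0; 1 0 0 20 0; 1 0 0 12 0; 1 0 0 7 0; 1 0 0 0 0; 1 0 0 0 0",
)

```text
clock: 26.95
tcp_pos: [0.4265, 0.172, 0.0537]
orientation: [2.452, 1.964, 0.001]
contact_force: [-0.1, 0.2, 0.3]
grip_width: 0.0139
```

Run:
```python
from h import *
show()
a=np.array([.427,.172,.147,-.22]);b=np.array([.5405,.0725,.147,.19])
rows([(*(a+(b-a)*k/4),.5) for k in (1,2,3,4)],start=a)
```

```text
26.95 [0.4265 0.172  0.0537] yaw -0.22 F [-0.1  0.2  0.3] w 0.0139 j [ 0.02  0.48 -0.65  2.16  0.48  0.64 -1.19]
0.5 -18 33 0 -0.103; 0.5 -21 31 0 -0.102; 0.5 -25 29 0 -0.103; 0.5 -27 26 0 -0.102
end [0.5405 0.0727 0.147  0.19  ]
```

carry_out(
  motion="0.5 0 0 0 0; 0.5 0 0 0 0; 0.5 0 0 -10 0; 0.5 0 0 -30 0; 0.5 0 0 -30 0; 0.5 0 0 -23 0; 0.5 -18 33 0 -0.103; 0.5 -21 31 0 -0.102",
)

```text
clock: 27.95
tcp_pos: [0.4838, 0.1224, 0.1477]
orientation: [2.232, 2.209, 0.002]
contact_force: [0.1, -0.4, -0.7]
grip_width: 0.043
```

carry_out(
  motion="0.5 -25 29 0 -0.103; 0.5 -27 26 0 -0.102; 0.5 0 0 20 0; 0.5 0 0 25 0; 0.5 0 0 25 0; 0.5 0 0 15 0; 0.5 0 0 8 0; 0.5 0 0 0 0",
)

```text
clock: 28.95
tcp_pos: [0.5395, 0.0728, 0.0533]
orientation: [-2.0, -2.422, 0.0]
contact_force: [-1.5, -0.1, -0.2]
grip_width: 0.043
```

Run:
```python
from h import *
show()
im=grab_frame('wrist')[:,:,::-1].copy()
cv2.imwrite("pics/w16.png",im)
```

```text
28.95 [0.5395 0.0728 0.0533] yaw 0.1903 F [-1.5 -0.1 -0.2] w 0.043 j [ 0.28  0.6  -0.68  1.97  0.54  0.76 -0.53]
```

View pics/w16.png

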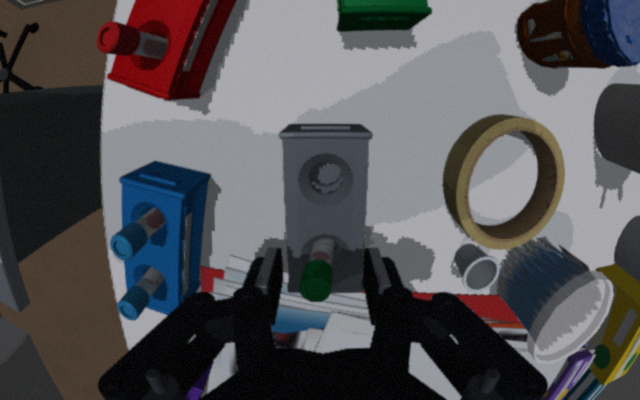

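Red is seated in its rack; the green cap lies between the fingers. Grip, lift, carry.

carry_out(
  motion="1 0 0 0 0; 1 0 0 0 0; 1 0 0 0 0; 1 0 0 -12 0; 1 0 0 -25 0; 1 0 0 -30 0; 1 0 0 -28 0; 1 0 0 0 0",
)

```text
clock: 30.0
tcp_pos: [0.5413, 0.0731, 0.151]
orientation: [1.999, 2.419, 0.005]
contact_force: [-0.5, 0.3, -0.3]
grip_width: 0.014
```

Run:
```python
from h import *
show()
o=r.get_obs()
a=np.array([*o['tcp_pos'],yaw_tool(o)]);b=np.array([.5385,.2275,.148,.267])
rows([(*(a+(b-a)*k/4),1) for k in (1,2,3,4)])
```

```text
30.0 [0.5413 0.0731 0.151 ] yaw 0.1898 F [-0.5  0.3 -0.3] w 0.014 j [ 0.36  0.47 -0.77  1.91  0.41  0.93 -0.42]
1 38 7 1 -0.019; 1 38 7 0 -0.02; 1 38 8 1 -0.019; 1 37 9 1 -0.019
end [0.5388 0.2273 0.148  0.2668]
```

carry_out(
  motion="1 38 7 0 -0.019; 1 38 7 0 -0.02; 1 38 8 0 -0.019; 1 37 9 0 -0.019; 1 0 0 0 0; 1 0 0 0 0; 1 0 0 0 0; 1 0 0 0 0",
)

```text
clock: 31.0
tcp_pos: [0.5375, 0.2255, 0.1482]
orientation: [1.908, 2.495, -0.001]
contact_force: [0.3, 0.5, -0.7]
grip_width: 0.0138
```

Run:
```python
from h import *
show()
P=camera_params('wrist');o=r.get_obs()
im=grab_frame('wrist')[:,:,::-1].copy()
cv2.imwrite("pics/w17.png",cv2.resize(im[150:350,220:420],None,fx=3,fy=3,interpolation=cv2.INTER_CUBIC))
```

```text
31.0 [0.5375 0.2255 0.1482] yaw 0.2652 F [ 0.3  0.5 -0.7] w 0.0138 j [ 0.09  0.54 -0.79  1.82  0.46  0.98 -0.63]
```

View pics/w17.png

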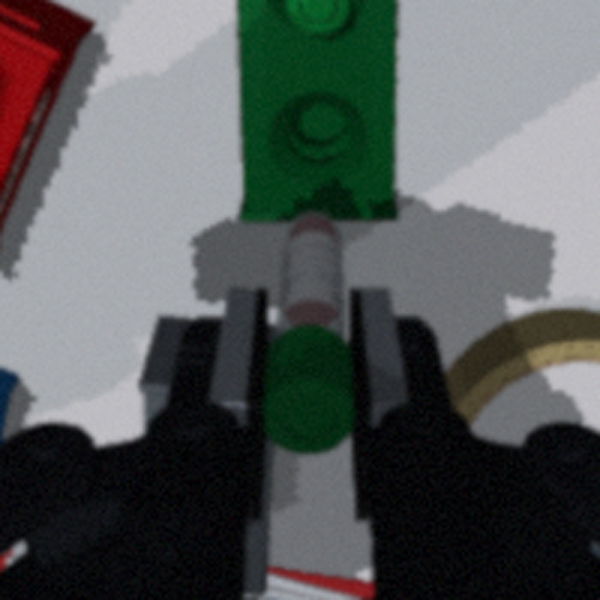

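carry_out(
  motion="1 2 1 15 0; 1 0 0 20 0; 1 0 0 20 0; 1 0 0 20 0; 1 0 0 12 0; 1 0 0 8 0; 1 0 0 0 0; 1 0 0 0 0",
)

```text
clock: 32.05
tcp_pos: [0.5381, 0.2292, 0.0537]
orientation: [1.906, 2.497, 0.002]
contact_force: [0.6, 0.9, 0.6]
grip_width: 0.0141
```

carry_out(
  motion="0.5 0 0 0 0; 0.5 0 0 0 0; 0.5 0 0 -10 0; 0.5 0 0 -30 0; 0.5 0 0 -40 0; 0.5 -50 0 -30 0; 0.5 -50 0 -20 0; 0.5 -50 -20 0 0",
)

```text
clock: 33.05
tcp_pos: [0.5601, 0.0782, 0.186]
orientation: [1.904, 2.495, 0.006]
contact_force: [-0.1, -0.8, -0.2]
grip_width: 0.0427
```

Run:
```python
from h import *
show()
P=camera_params('wrist');np.save('w18.npy',P,allow_pickle=True)
cv2.imwrite("pics/w18.png",grab_frame('wrist')[:,:,::-1])
cv2.imwrite("pics/s18.png",cv2.resize(grab_frame('side')[:,:,::-1][100:320,220:420],None,fx=2.7,fy=2.7,interpolation=cv2.INTER_CUBIC))
```

```text
33.05 [0.5601 0.0782 0.186 ] yaw 0.2668 F [-0.1 -0.8 -0.2] w 0.0427 j [ 0.38  0.46 -0.81  1.83  0.39  1.01 -0.32]
```

View pics/w18.png

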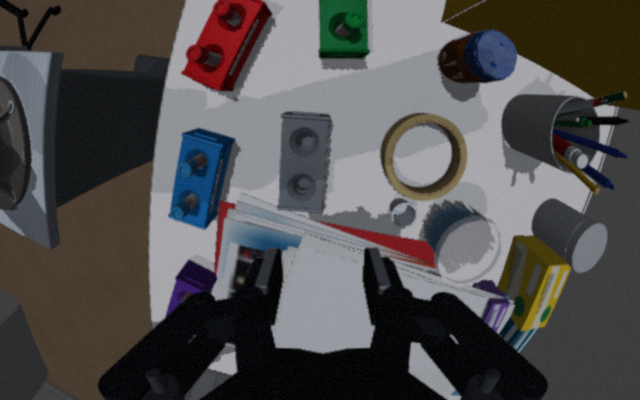

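View pics/s18.png

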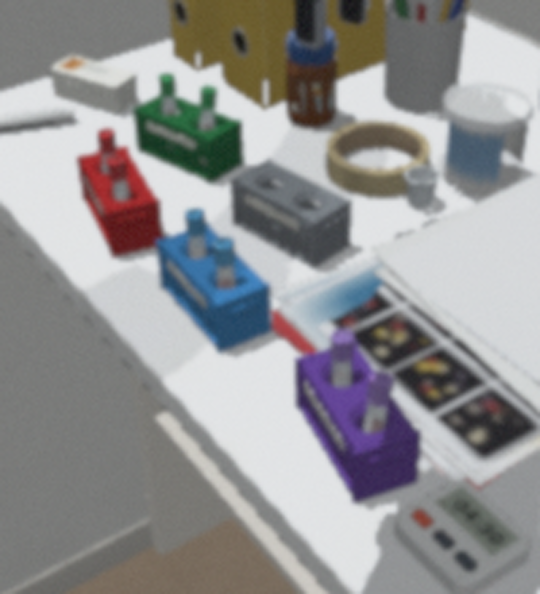

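Run:
```python
from h import *
P=camera_params('side')
im=cv2.resize(grab_frame('side')[:,:,::-1][100:300,220:420],None,fx=3,fy=3,interpolation=cv2.INTER_CUBIC)
for x,y,a in [(.4286,-.1458,-.21),(.4325,.0265,-.06),(.427,.172,-.22),(.5386,.2275,.27)]:
  for l in (0,.044):
    u=(proj(P,[x-np.sin(a)*l,y+np.cos(a)*l,.078])+.5-[220,100])*3
    cv2.drawMarker(im,tuple(np.round(u).astype(int)),(0,0,0),cv2.MARKER_CROSS,12,1)
cv2.imwrite('pics/s19.png',im); show()
```

```text
33.2 [0.558  0.0749 0.1836] yaw 0.2606 F [ 0.5  0.8 -0.6] w 0.0427 j [ 0.38  0.46 -0.81  1.83  0.39  1.01 -0.33]
```

View pics/s19.png

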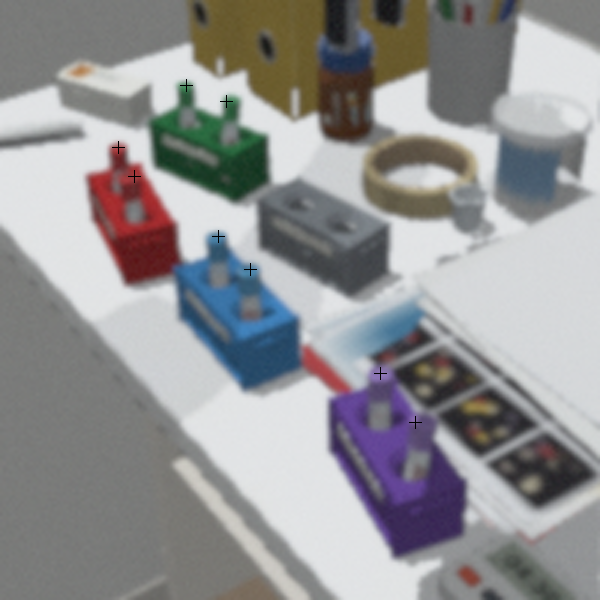

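All eight cap tops match the seated-height marks. Let the arm come to rest, then hand in.

carry_out(
  motion="0.5 0 0 0 0; 0.5 0 0 0 0; 0.5 0 0 0 0; 0.5 0 0 0 0; 0.5 0 0 0 0; 0.5 0 0 0 0; 0.5 0 0 0 0; 0.5 0 0 0 0",
)

```text
clock: 34.2
tcp_pos: [0.5579, 0.079, 0.1833]
orientation: [1.906, 2.497, 0.0]
contact_force: [0.1, 0.2, 0.1]
grip_width: 0.0429
```

```bash
python3 -c "
from bench import r
print(r.hand_in())"
```

```text
the job is handed in; nothing more can be done
None
```

All four tubes now stand in the rack of their own colour. I made two swaps through the grey spare rack: purple with blue, then green with red. I handed the job in at 34.2 s; it reported no verdict.

- **Seating:** in the last side picture, each rack holds two tubes of its own colour and the grey rack is empty. All eight cap tops line up with where seated tubes should be, to within a few pixels by eye.
- **Release points:** each tube was let go with the tool 53–54 mm above the bench, the same height at which seated tubes were gripped. The force on the tool was about 1.5 N or less.
- **Disagreements:** hole positions from the top and wrist cameras differed by about 1–3 mm at most of the holes I used, and up to about 5 mm in the first views. I used values in between and corrected from a wrist picture before lowering. The first rack outline fit came out slightly too large, so I did not use it as the main source.
- **Tilt:** no tube was seen tipping. A slight lean of a tube in its hole was visible at times.

At hand-in the gripper was clear of everything, about 18 cm above the bench over the grey rack.

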